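# Call the studio helper and show which paint goes where

## Task

Press the orange call button to call the studio helper, then show her the job: point straight down at the middle of the blue pot's lid and stay there for two seconds, then point the same way at the round bare-wood spot on the white panel, and finish still pointing at it after two seconds there. Pointing means fingertips close above the thing, no more than five centimetres, without contact. Touch nothing on the bench except the button, lift or move nothing, and do not bring the fingers close over any other pot or the grey square.

Things in the scene. Friction and masses are not known exactly. Their poses are not given: they have to be found in the camera images.
- pot_blue: loose paint pot, white tub with a blue band and a blue lid: 70 mm tall, lid 68 mm across; upright. Origin: centre of its underside
- pot_yellow: loose paint pot, white tub with a yellow band and a yellow lid: 70 mm tall, lid 68 mm across; upright. Origin: centre of its underside
- pot_green: loose paint pot, white tub with a green band and a green lid: 70 mm tall, lid 68 mm across; upright. Origin: centre of its underside
- pot_red: loose paint pot, white tub with a red band and a red lid: 70 mm tall, lid 68 mm across; upright. Origin: centre of its underside
- pot_blue_lid (a point): centre of the flat top of the blue pot's lid, 70 mm above the table; z is up
- pot_yellow_lid (a point): centre of the flat top of the yellow pot's lid, 70 mm above the table; z is up
- pot_green_lid (a point): centre of the flat top of the green pot's lid, 70 mm above the table; z is up
- pot_red_lid (a point): centre of the flat top of the red pot's lid, 70 mm above the table; z is up
- panel: fixed white painting panel, 260 x 200 mm (its x, y), lying level on two wooden blocks; its upper face is 50 mm above the table. Origin: centre of its footprint, at table height
- bare_spot: round bare-wood spot (brown, 50 mm across, 1 mm thick) on the white panel. Origin: centre of its underside, on the panel
- spot_top (a point): centre of the round bare-wood spot's upper face, 51 mm above the table; z is up
- grey_square: grey square of dried filler (46 x 46 mm, 1 mm thick) on the white panel, not the spot that is meant. Origin: centre of its underside, on the panel
- square_top (a point): centre of the grey square's upper face, 51 mm above the table; z is up
- call_top (a point): centre of the top of the orange round call button (36 mm across, its top 22 mm above the table) in its round black housing (52 mm across, 12 mm tall), which is fixed to the table; pressed straight down
- call (a joint): travel of the call button in m: 0 up, 0.006 fully down; a spring resists with 1.5 N at first and 5 N at full travel and brings it back up. The call rings from 0.004
- tape_roll: bystander: blue ring of tape lying flat, 90 mm across, 25 mm tall. Origin: centre of its underside
- sanding_block: bystander: yellow sanding block 100 x 65 x 35 mm. Origin: centre of its underside
- brush: bystander: paint brush lying flat, 200 x 42 x 20 mm, bristles towards its +x. Origin: middle of its length, at table height
- medium_bottle: bystander: white bottle with a blue cap, 60 mm across, 130 mm tall. Origin: centre of its underside

How it is judged:
On the way, in this order (a step that is already met when the one before it is completed fails the run):
1. the call button is pressed (value of joint call above 0.004 m), for 0.05 s.
2. the tool points down close above the blue pot's lid, for 1.5 s (horizontal distance between the grasp point and pot_blue_lid below 0.028 m and z of the grasp point in the frame of pot_blue_lid between 0 and 0.08 m and angle between the grasp point's own z axis and vertical above 2.3 rad), for 1.5 s.
3. the tool points down close above the round bare-wood spot, for 1.5 s (horizontal distance between the grasp point and spot_top below 0.025 m and z of the grasp point in the frame of spot_top between 0 and 0.08 m and angle between the grasp point's own z axis and vertical above 2.3 rad), for 1.5 s.
At the end, for the whole second after the job is handed in: Tool pointing down (within 48 degrees of vertical), tool point within 25 mm sideways of the round bare-wood spot's centre and 0 to 80 mm above it, touching nothing; button up again; pots upright (within 0.1 rad); all loose things within 10 mm of their start (all of step 3 and value of joint call below 0.002 m and distance of each of pot_blue, pot_yellow, pot_green, pot_red, tape_roll, sanding_block, brush, medium_bottle from where it was at the start of the episode below 0.01 m and angle between each of pot_blue, pot_yellow, pot_green, pot_red's own z axis and vertical below 0.1 rad).
It fails at once if the robot touches a pot, the panel, a mark on it or a bystander (contact force between any of the fingers, the arm and pot_blue above 0.5 N or contact force between any of the fingers, the arm and pot_yellow above 0.5 N or contact force between any of the fingers, the arm and pot_green above 0.5 N or contact force between any of the fingers, the arm and pot_red above 0.5 N or contact force between any of the fingers, the arm and tape_roll above 0.5 N or contact force between any of the fingers, the arm and sanding_block above 0.5 N or contact force between any of the fingers, the arm and brush above 0.5 N or contact force between any of the fingers, the arm and medium_bottle above 0.5 N or contact force between any of the fingers, the arm and panel above 0.5 N or contact force between any of the fingers, the arm and bare_spot above 0.5 N or contact force between any of the fingers, the arm and grey_square above 0.5 N).
It fails at once if a loose thing is moved by more than 10 mm or lifted (distance of any of pot_blue, pot_yellow, pot_green, pot_red, tape_roll, sanding_block, brush, medium_bottle from where it was at the start of the episode above 0.01 m).
It fails at once if the tool point comes within 30 mm sideways and less than 60 mm above another pot's lid or the grey square ((horizontal distance between the grasp point and pot_yellow_lid below 0.03 m and z of the grasp point in the frame of pot_yellow_lid below 0.06 m) or (horizontal distance between the grasp point and pot_green_lid below 0.03 m and z of the grasp point in the frame of pot_green_lid below 0.06 m) or (horizontal distance between the grasp point and pot_red_lid below 0.03 m and z of the grasp point in the frame of pot_red_lid below 0.06 m) or (horizontal distance between the grasp point and square_top below 0.03 m and z of the grasp point in the frame of square_top below 0.06 m)).
It also fails if it takes over 54 s, if anything falls off the work surface, if the arm or the gripper's body presses on something with over 40 N, if the wrist force passes 120 N, or if a joint passes its speed limit or range.

## Robot

A 6-joint arm with a two-finger parallel gripper is mounted at the origin on the work surface. World frame = base frame: x ahead of the robot, y to its left, z up, the work surface at z = 0. Lengths are in m, angles in rad, forces in N, time in s.
With the tool pointing down it reaches from about 0.375 to 0.975 m from the base axis. Payload 3.8 kg.
Tool frame: the origin (TCP) lies between the finger pads, 19 mm behind the fingertips; this is the grasp point; z points along the fingers, y is the line along which they close (so a half turn about z gives the same grasp; the last joint's range is limited). The gripper opens to 88 mm and grips with 3 to 60 N. Pads are 18 mm wide; open, the fingers measure 123 mm over their backs; the gripper's body (75 mm by 187 mm) begins 45 mm behind the grasp point.
Start: joints at [1.196, 0.264, 1.604, -0, 1.274, -0.037], TCP at [0.224, 0.637, 0.257] pointing down, gripper open.
Joint ranges: [-2.63, 2.63], [-0.94, 2.18], [0.31, 2.57], [-1.31, 4.45], [0, 2.66], [-2.55, 2.55]. Speed limits (rad/s): [2.57, 2.57, 3.14, 3.14, 3.14, 3.14].

## Interface

Orientations are given as a rotation vector (axis times angle).
In Python, from cell import manip, inverse_kinematics, cams, order gives the robot as it stands. Calls block until the motion is done:
- manip.move_pose(position, orientation): joint-space move of the TCP to a pose.
- manip.move_linear(position, rate=0.15, rot=None): straight line of the TCP; rot=None keeps the orientation; rate is the mean speed in m/s.
- manip.set_joints(angles): joint-space move.
- manip.set_gripper(opening, force=None): finger opening in m; force is the grip in N (None keeps the last); returns when the fingers have stopped.
- manip.dwell(seconds).
- inverse_kinematics(position, orientation): joint angles nearest the present ones, or None.
- manip.state(): the state.
- cams.capture(name): name is "scene" or "side" or "wrist"; returns a dict with "image" (480x640x3 uint8, blue, green, red), "z_map" (480x640 float32, m along the optical axis (not along the pixel's ray), 0 where there is no reading), "intrinsics" (3x3 intrinsics, pixels), "position" and "orientation" of the camera in the world; the wrist camera has in their place "T_tool_cam" (4x4, takes a point from camera to tool coordinates, whose origin is the TCP and whose axes are the flange's). Camera axes: x right, y down, z forward; pixel columns grow to the right and rows downward; lengths in m; the calibration is good to about 2 mm. A picture is of the moment at which its call begins: read the wrist's pose just before it.
A pose or a line that the arm cannot do raises manip.IKError and nothing moves.
- order.close_job(): hands the job in; it is judged then, once.
The state is a dict: "clock": time; "joint_pos": joint angles; "joint_velocities": joint speeds; "tau": joint torques, N m; "tool_pos": TCP position; "tcp_rot": TCP orientation; "contact_force": force on the tool from outside, world axes, zero at the start; "moment": the same for the moment, N m; "gripper_width": finger opening in m; "grasp_force": force on a finger pad.
Only numpy, scipy, OpenCV 4.12 (cv2) and the standard library are available. Lean on these libraries where they do the work, as an engineer would, in place of code of your own. Each camera call takes 0.05 s, during which the arm holds its last target. There are 200 camera calls.

## Working session

There is one attempt and no reset: what is moved stays moved. The work goes in short steps, each a Python script; the robot and the scene stay as the last script left them, time stands still between calls to the robot, and variables do not carry over. Pictures are saved under pics/ and viewed, at most 10 in all, crops included, and the job is handed in when it is done.

```bash
mkdir -p pics; ls; python3 - <<'E'
from cell import manip,cams
import cv2,pickle
s=manip.state();print(s['clock'],s['tool_pos'],s['tcp_rot'],s['gripper_width'])
d={n:cams.capture(n) for n in("scene","side")}
pickle.dump(d,open('d.pkl','wb'))
for n in d: cv2.imwrite(f'pics/{n}.png',d[n]['image']);print(n,d[n]['position'],d[n]['orientation'])
E
```

```text
pics
0.0 [0.22343449 0.63624684 0.25609571] [-0.5279367  -3.09643935  0.00336815] 0.08785767884479374
scene [ 1.18282959 -0.09676535  0.87858071] [-2.02164212 -1.55387716  0.57225305]
side [ 0.05265866 -0.40714955  0.91092068] [-2.28469464  0.9757995  -0.33192501]
```

View pics/scene.png

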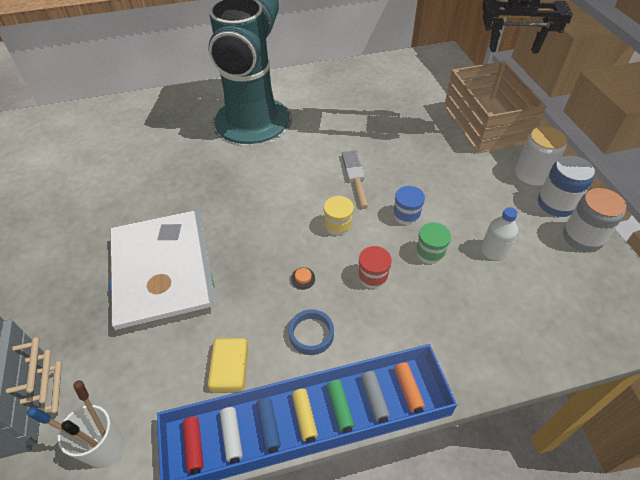

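View pics/side.png

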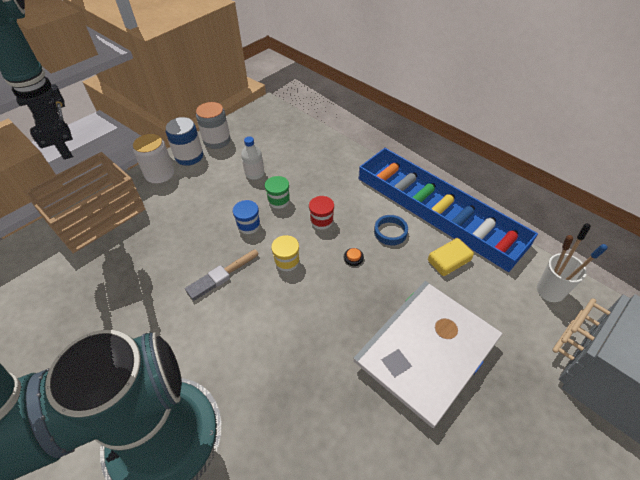

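The scene view shows the blue lid at (409,197), yellow (338,208), green (434,236), red (375,259), the button at (303,276), the spot at (159,284) and the square at (170,232). In the side view they are at blue (246,211), yellow (285,246), green (277,184), red (321,205), button (354,255), spot (446,328) and square (397,362).

```bash
python3 - <<'E'
import pickle,numpy as np
from scipy.spatial.transform import Rotation as R
d=pickle.load(open('d.pkl','rb'))
P={'blue':(.07,(409,197),(246,211)),'yellow':(.07,(338,208),(285,246)),'green':(.07,(434,236),(277,184)),'red':(.07,(375,259),(321,205)),
'button':(.022,(303,276),(354,254)),'spot':(.051,(159,284),(446,328)),'square':(.051,(170,232),(397,362)),'bottle':(.13,(510,214),(249,141)),'tape':(.025,(311,330),(391,229)),'block':(.035,(228,360),(451,255)),'brush':(.01,(355,180),(222,274))}
for k,(z,*px) in P.items():
    o=[]
    for n,p in zip(('scene','side'),px):
        c=d[n];r=R.from_rotvec(c['orientation']).as_matrix()@np.linalg.inv(c['intrinsics'])@[*p,1]
        o.append((c['position']+r*(z-c['position'][2])/r[2]).round(4)[:2])
        zm=c['z_map'][p[1],p[0]];o.append((c['position']+r*zm).round(4))
    print(k,*o)
E
```

```text
blue [0.4743 0.293 ] [0.4774 0.2913 0.0736] [0.4673 0.2888] [0.4665 0.2874 0.0717]
yellow [0.464  0.1268] [0.4653 0.1264 0.0715] [0.4581 0.1282] [0.4573 0.1272 0.0716]
green [0.5971 0.3018] [0.5971 0.3018 0.0701] [0.5919 0.3051] [0.59   0.3024 0.0731]
red [0.6222 0.1604] [0.6241 0.1596 0.0727] [0.6181 0.1604] [0.6172 0.1596 0.0713]
button [0.5916 0.013 ] [0.5921 0.0129 0.0227] [0.5846 0.0118] [0.5846 0.0118 0.0221]
spot [ 0.5535 -0.2802] [ 0.5527 -0.2804  0.05  ] [ 0.5533 -0.2796] [ 0.553  -0.2796  0.0515]
square [ 0.4176 -0.2489] [ 0.4189 -0.2487  0.0524] [ 0.4188 -0.2506] [ 0.4191 -0.2505  0.0503]
bottle [0.6272 0.445 ] [0.6277 0.4445 0.1307] [0.617  0.4422] [ 0.0527 -0.4071  0.9109]
tape [ 0.723  -0.0025] [0.7108 0.     0.0024] [ 0.7129 -0.0058] [0.7296 0.0044 0.0026]
block [ 0.7489 -0.1682] [ 0.7495 -0.1681  0.036 ] [ 0.7409 -0.1721] [ 0.7399 -0.1725  0.0363]
brush [0.3289 0.2121] [0.3393 0.2083 0.0206] [0.3175 0.2157] [0.3142 0.2078 0.0214]
```

```bash
python3 - <<'E'
from cell import manip,cams
import numpy as np,cv2
def rot(p):
    b=(np.arctan2(p[1],p[0])+np.pi/2)/2
    return np.pi*np.array([np.cos(b),np.sin(b),0])
B=[.588,.0125]
manip.set_gripper(0)
manip.move_pose([*B,.25],rot(B))
manip.move_linear([*B,.10]); manip.dwell(.2)
cv2.imwrite('pics/w1.png',cams.capture('wrist')['image']); cv2.imwrite('pics/s1.png',cams.capture('side')['image'])
s=manip.state();print(s['clock'],s['tool_pos'],s['contact_force'],s['gripper_width'])
E
```

```text
5.4083 [0.58844406 0.01249341 0.10076764] [-0.4194193   0.68970678 -1.14082868] 0.0005033673448201957
```

View pics/s1.png

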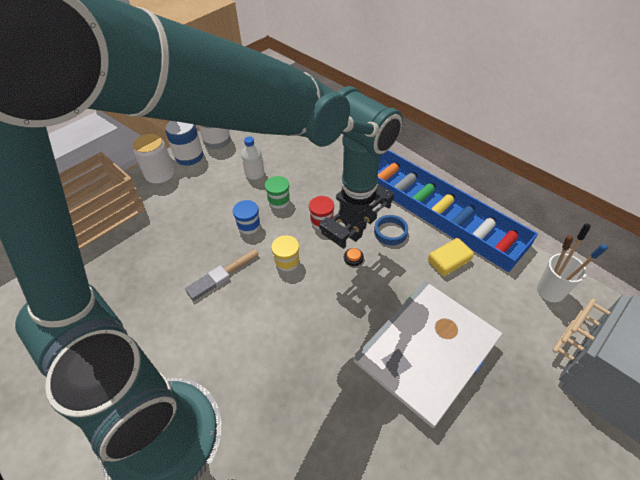

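View pics/w1.png

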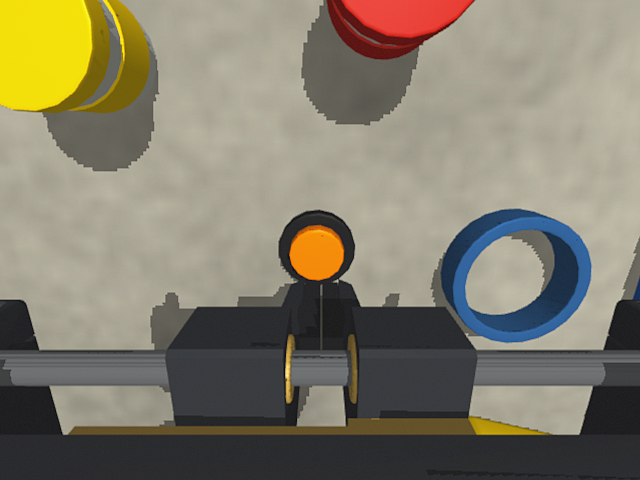

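The side view shows the closed gripper over the button at (354,256). The wrist view shows the button centred at (317,254), in line with the fingers. I'll refine its position from the wrist camera and then press.

```bash
cat > h.py <<'E'
from cell import manip,cams
import numpy as np,cv2
from scipy.spatial.transform import Rotation as R
def rot(p):
    b=(np.arctan2(p[1],p[0])+np.pi/2)/2
    return np.pi*np.array([np.cos(b),np.sin(b),0])
def wrist(px,z,name=None):
    s=manip.state();c=cams.capture('wrist')
    if name: cv2.imwrite(name,c['image'])
    M=np.eye(4);M[:3,:3]=R.from_rotvec(s['tcp_rot']).as_matrix();M[:3,3]=s['tool_pos'];M=M@c['T_tool_cam']
    r=M[:3,:3]@np.linalg.inv(c['intrinsics'])@[*px,1]
    return M[:3,3]+r*(z-M[2,3])/r[2]
E
python3 - <<'E'
from h import *
p=wrist((317,254),.022);print(p)
B=p[:2] if np.hypot(*(p[:2]-[.588,.0125]))<.008 else np.array([.588,.0125])
manip.move_linear([*B,.05]);manip.dwell(.2)
f0=manip.state()['contact_force'][2]
for z in np.arange(.041,.0325,-.001):
    manip.move_linear([*B,z],rate=.03);manip.dwell(.15)
    s=manip.state();f=s['contact_force'][2]-f0;print(z.round(3),s['tool_pos'].round(4),f.round(2))
    if f>5.5:break
manip.dwell(.2)
manip.move_linear([*B,.2]);print(manip.state()['clock'])
E
```

```text
[0.58745078 0.01362218 0.022     ]
0.041 [0.5873 0.0136 0.0411] 0.3
0.04 [0.5874 0.0136 0.04  ] 0.93
0.039 [0.5875 0.0136 0.0391] 0.89
0.038 [0.5875 0.0136 0.038 ] 2.79
0.037 [0.5875 0.0136 0.0371] 2.46
0.036 [0.5875 0.0136 0.0361] 3.8
0.035 [0.5875 0.0136 0.0351] 4.51
0.034 [0.5876 0.0136 0.035 ] 10.67
11.0
```

The button bottomed out (10.7 N at TCP z 0.035). Next is the blue pot.

```bash
python3 - <<'E'
from h import *
P=[.471,.291]
manip.move_pose([*P,.22],rot(P));manip.dwell(.2)
wrist((0,0),.07,'pics/w2.png');s=manip.state();print(s['clock'],s['tool_pos'])
E
```

```text
12.4083 [0.47161557 0.29006996 0.2198635 ]
```

View pics/w2.png

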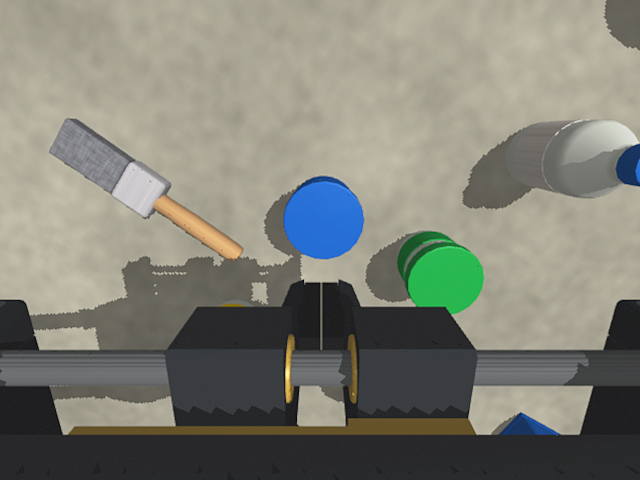

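The blue lid is centred at (324,218) in the wrist view, directly ahead of the fingers. The green lid, at (446,280), is well off to the side.

```bash
python3 - <<'E'
from h import *
p=wrist((324,218),.07);print(p)
assert np.hypot(*(p[:2]-[.471,.291]))<.012
manip.move_linear([*p[:2],.118]);manip.dwell(2.2);print(manip.state()['tool_pos'])
manip.move_linear([*p[:2],.22])
S=[.5535,-.28]
manip.move_pose([*S,.22],rot(S));manip.dwell(.2)
wrist((0,0),.05,'pics/w3.png');s=manip.state();print(s['clock'],s['tool_pos'])
E
```

```text
[0.47153916 0.29756512 0.07      ]
[0.47154643 0.2975722  0.11800999]
18.6667 [ 0.55379835 -0.27928209  0.22008126]
```

View pics/w3.png

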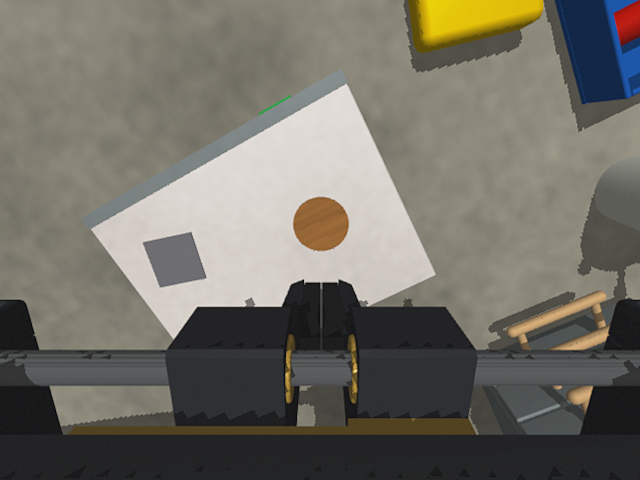

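The round brown spot is centred at (321,224). The grey square at (175,259) is well clear of it.

```bash
python3 - <<'E'
from h import *
from cell import order
p=wrist((321,224),.051);print(p)
q=(p[:2]+[.5535,-.28])/2
assert np.hypot(*(p[:2]-[.5535,-.28]))<.012
manip.move_linear([*q,.098]);manip.dwell(2.3)
s=manip.state();print(s['clock'],s['tool_pos'])
print(order.close_job())
E
```

```text
[ 0.55414187 -0.28200075  0.051     ]
21.9833 [ 0.55385097 -0.28099952  0.09800185]
the job is handed in; nothing more can be done
None
```

I pressed the call button fully, pointed at the blue lid for 2.2 s, then pointed at the bare-wood spot for 2.3 s and handed the job in still pointing there at about 22 s; no verdict came back.

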